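# Weigh a reagent bottle on the notched-beam balance

### The arm

A 6-joint arm with a two-finger parallel gripper is mounted at the origin on a cart in front of the work surface, level with it; the furniture and walls round the work are solid. World frame = base frame: x ahead of the robot, y to its left, z up, the work surface at z = 0. Lengths are in m, angles in rad, forces in N, time in s.
With the tool pointing down it reaches from about 0.275 to 0.775 m from the base axis. Payload 14.6 kg.
Tool frame: the origin (TCP) lies at the very end of the fingers, on their centre line; the grasp point (between the pads) lies 19 mm behind it; z points along the fingers, y is the line along which they close (so a half turn about z gives the same grasp; the last joint's range is limited). The gripper opens to 85 mm and grips with 20 to 120 N. Pads are 22 mm wide; open, the fingers measure 114 mm over their backs; the gripper's body (76 mm by 85 mm) begins 54 mm behind the grasp point. The pads swing forward as they close: fully open they stand 13 mm farther back than shut.
Start: joints at [0.98, 0.263, -0.048, 1.259, 0, 1.415], TCP at [0.222, 0.476, 0.231] pointing down, gripper open.
Joint ranges: [-2.65, 2.65], [-0.89, 1.7], [-1.18, 1.37], [-2.13, 2.11], [-1.35, 1.29], [-3.14, 3.14]. Speed limits (rad/s): [1.89, 1.89, 2.57, 2.79, 3.14, 3.14].

### API

Orientations are given as a 3x3 rotation matrix whose columns are the frame's x, y, z axes.
In Python, from workcell import manip, vision, job gives the robot as it stands. The module is installed in compiled form; this text tells all that it offers.
- The arm moves only by the tool carry_out, never from a script. Its argument "plan" is a list of rows, each an object with "turn": the turn, a rotation vector about the tool's x, y, z in rad, a list of three; "dp": the shift along the tool's x, y, z in mm, a list of three; "jaw": the opening, from -1 (shut) to 1 (fully open). In form: [{"turn": [rx, ry, rz], "dp": [x, y, z], "jaw": jaw}, ...]. A call has 1 to 12 rows; each row shifts and turns the commanded pose from where the row before left it, along the tool's axes as they then stand; what a row does not reach is not made up. A row lasts 1/10 s, in which the tool goes at most 50 mm and 8.59 degrees, less where a joint would pass 70% of its speed; a pose out of reach is approached as far as the arm can. A call is refused whole if a number of a shift passes 50 or a number of a turn 0.15, either way. A call with a gripper value outside its range is refused whole. The fingers move at their own pace and stop on an object; the grip force is fixed at half the most. Time passes only in rows, so rows that do not move let the fingers close. It gives the time, the measured TCP pose, the force, the opening and the grip force at its end, in the units of the state.
- manip.observe(): the state, without advancing time (a new reading comes with each control period).
- vision.grab_frame(name): name is "side" or "top" or "wrist"; returns the picture (400x640x3 uint8, red, green, blue); there is no depth.
- vision.camera_info(name): a dict with "camera_matrix" (3x3 intrinsics, pixels), "extrinsics" (4x4, takes a point from camera to world coordinates). Camera axes: x right, y up, looking along -z (the intrinsics and any distortion apply to the point x, -y, -z); pixel columns grow to the right and rows downward; lengths in m; the calibration is good to about 2 mm. A picture is of the moment at which its call begins: read the wrist's pose just before it. camera_info takes no time and is no camera call; for the wrist camera it gives the pose at the moment of the call.
- job.close_job(): hands the job in; it is judged then, once.
The state is a dict: "clock": time; "joints": joint angles; "joint_velocities": joint speeds; "effort": joint torques, N m; "tcp_pos": TCP position; "ee_rot": TCP orientation; "ft_force": force on the tool from outside, world axes, zero at the start; "ft_torque": the same for the moment, N m; "gripper_width": finger opening in m; "grip_force": force on a finger pad.
Only numpy, scipy, OpenCV 4.12 (cv2) and the standard library are available. Lean on these libraries where they do the work, as an engineer would, in place of code of your own. Each camera call takes 0.05 s, during which the arm holds its last target. There are 200 camera calls.

### The job

Weigh the amber bottle on the beam balance: stand it upright on the steel pan, then push the poise by its black stud from notch to notch along the beam until the red pointer, with the balance left to itself, comes to rest on the green zone of its scale plate. Leave the bottle standing on the pan, and keep a light touch on the balance throughout: set the bottle down gently, never squeeze the stud, push hard or lean on the beam. Leave the other things on the bench where they are.

Things in the scene. Friction and masses are not known exactly. Their poses are not given: they have to be found in the camera images.
- bottle_mid (a point): amber bottle with red screw cap, 60 dia x 125 tall; point on its axis half-way up, 62.5 above its base; z up the bottle. The cap, 45 dia, spans 100 to 125 above the base and cannot turn: grip it there. Its content varies: 140 to 340 g in all. It stands left of the balance in one of two places, the timer in the other
- balance: blue-grey beam balance fixed to the bench, base 84 (x) x 424 (y), turned up to 0.2 rad; origin under its middle, x to its back, y to its left. Pan at the left end; the beam lies along y, pivot at y = +60, z = 75, and runs right to a red pointer in front of a white scale plate with a green zone. No fixed part is higher than 103. Its pivot is delicate: it may take no more than 10 N from a push
- pan_centre (a point): centre of the round flat steel pan, on its upper face; pan 120 dia with a 3.5 rim, 85 to the left of the pivot and 97.5 above the bench when the beam is level. The pan always stays level; it sinks and rises 5 with the beam and gives way easily up to its stop
- beam (a joint): beam tilt, rad: 0 = level, pointer mid-green; positive = pan down, pointer high (load heavier than the poise setting). Stops at +-0.06; the green zone is +-0.016. Soft return flexure and damper: settles in about 1 s once untouched. One notch outward lowers it by 0.022; over 2.7 notches off, the beam lies on its stop. While the stud is touched the reading means nothing
- poise (a joint): poise travel, m: 0 at the innermost notch (40 mm right of the pivot), growing to the right, away from the pan; 20 notches 0.008 apart (0 to 0.152), then end stops. Starts in one of the first four. A notch is 20 g; empty, the beam is level at 0. A sprung roller clicks into each notch: leaving one takes about 3 N; past the crest half-way the poise runs into the next by itself
- poise_stud (a point): centre of the poise's black upright push stud, 16 dia x 36 tall, half-way up, 117 above the bench with the beam level. Under it the steel block, 26 x 24 (along the beam) x 36, its top 22 below this point. The stud rises and sinks with the beam (up to 12 far out) and its tip leans 0.042 m x tilt, towards the pan when the tilt is positive. Push it along the beam from the side
- zone_centre (a point): middle of the green zone on the front of the white scale plate, which is 34 wide x 56 tall; the red pointer's tip plays just in front of it, 270 right of the pivot
- timer: white kitchen-type lab timer lying flat, 60x58x16; origin under its centre. Leave it alone
- plate_a: white 96-well plate in a dark skirted base, 86x127x25, lying left of the balance; origin under its centre. Leave it alone
- plate_b: second 96-well plate, 86x127x20, behind the balance; origin under its centre. Leave it alone
- trough: upturned white reagent trough, 68x134x40, behind the balance; origin under its centre. Leave it alone
- marker_blue: white marker pen with a blue cap, 15x132x17, lying to the right of the balance; origin under its centre. Leave it alone
- small_bottle: small white screw-cap bottle, 25 dia x 58, a bystander; origin under its centre. Leave it alone
- cryo_tube: small tube with a green cap, 14 dia x 46, standing; origin under its centre. Leave it alone
Things that resemble listed ones, but are neither listed nor needed, are in the scene too. Leave any purple or turquoise look-alike of the part that bears bottle_mid alone.

How it is judged:
By the outcome, as a careful person would: the job done as asked, in the order asked, and still so for the second after the job is handed in, with the robot touching nothing.
It also fails if it takes over 61 s, if anything falls off the work surface, if the arm or the gripper's body presses on something with over 40 N, if the wrist force passes 120 N, or if a joint passes its speed limit or range.

## Working session

There is one attempt and no reset: what is moved stays moved. The work goes in short steps, Python scripts to look and compute and a tool call to move; the robot and the scene stay as the last step left them, time stands still between calls to the robot, and variables do not carry over. Pictures are saved under pics/ and viewed, at most 10 in all, crops included, and the job is handed in when it is done.

Besides the shell and the picture viewer there is one more tool, called as name(argument=value, ...), one argument or row to a line, values as JSON. carry_out: Moves the arm, as the interface text tells. Its arguments: {"type":"object","properties":{"plan":{"type":"array","items":{"type":"object","properties":{"turn":{"type":"array","items":{"type":"number"}},"dp":{"type":"array","items":{"type":"number"}},"jaw":{"type":"number"}}}}},"required":["plan"]}

```bash
mkdir -p pics
cat > h.py <<'E'
import numpy as np, cv2
from workcell import manip, vision, job
def grab(n,f=None):
    im=vision.grab_frame(n)
    if f: cv2.imwrite('pics/'+f,im[:,:,::-1])
    return im
def ray(n,u,v,ci=None):
    ci=ci or vision.camera_info(n); K=np.array(ci['camera_matrix']);E=np.array(ci['extrinsics'])
    d=E[:3,:3]@np.array([(u-K[0,2])/K[0,0],-(v-K[1,2])/K[1,1],-1]); return E[:3,3],d
def onz(n,u,v,z,ci=None):
    o,d=ray(n,u,v,ci); return o+d*(z-o[2])/d[2]
def proj(n,p,ci=None):
    ci=ci or vision.camera_info(n); K=np.array(ci['camera_matrix']);E=np.array(ci['extrinsics'])
    c=E[:3,:3].T@(np.array(p)-E[:3,3]); return K[0,2]+K[0,0]*c[0]/-c[2],K[1,2]+K[1,1]*c[1]/c[2]
E
python3 - <<'E'
from h import *
a=grab('top');b=grab('side')
cv2.imwrite('pics/a.png',cv2.resize(a,(800,500))[:,:,::-1]);cv2.imwrite('pics/b.png',cv2.resize(b,(800,500))[:,:,::-1])
np.save('a.npy',a);np.save('b.npy',b)
for n in('top','side'):
    c=vision.camera_info(n);print({k:(np.round(v,3).tolist() if not isinstance(v,str) else v) for k,v in c.items()})
s=manip.observe();print(s['clock'],s['tcp_pos'],np.round(s['ee_rot'],3),s['gripper_width'],s['ft_force'])
E
```

```text
{'camera_matrix': [[506.342, 0.0, 317.456], [0.0, 506.342, 206.083], [0.0, 0.0, 1.0]], 'extrinsics': [[-0.025, 0.992, -0.123, 0.264], [-1.0, -0.025, 0.002, 0.154], [-0.001, 0.123, 0.992, 1.966], [0.0, 0.0, 0.0, 1.0]]}
{'camera_matrix': [[517.698, 0.0, 323.02], [0.0, 517.698, 203.022], [0.0, 0.0, 1.0]], 'extrinsics': [[0.926, 0.203, -0.319, -0.046], [-0.377, 0.455, -0.807, -1.205], [-0.019, 0.867, 0.498, 0.955], [0.0, 0.0, 0.0, 1.0]]}
0.1 [0.22150403 0.47574156 0.23085375] [[-0.907  0.422 -0.001]
 [ 0.422  0.907 -0.001]
 [ 0.    -0.001 -1.   ]] 0.085520835908175 [ 0.72079793 -0.35112868 -0.01267464]
```

View pics/a.png

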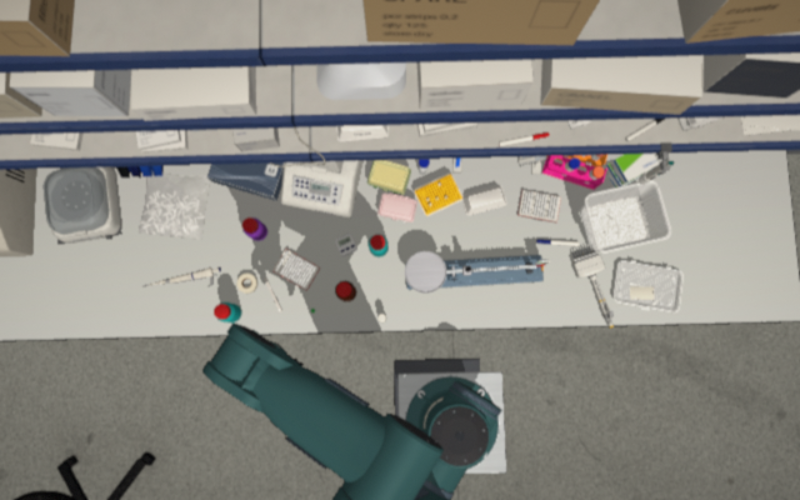

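View pics/b.png

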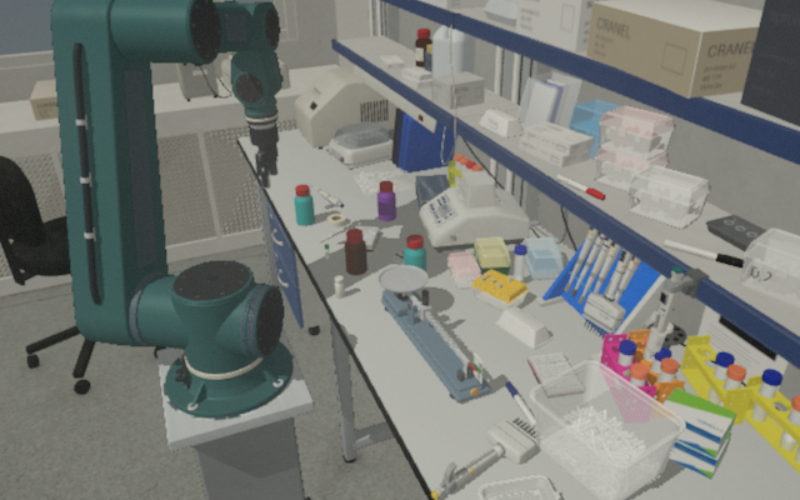

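The top picture has four candidates (800-wide pixels): a dark amber/red cap at (345,291), purple at (254,228), turquoise at (378,244) and turquoise at (228,312). Only (345,291), which is (355,252) in the side view, is amber-brown with a red cap. The pan is at (427,271), with the beam running right to about (543,266). I'll confirm it in an enlarged crop.

Run:
```python
from h import *
a=np.load('a.npy');b=np.load('b.npy')
c1=cv2.resize(a[182:257,255:445],(760,300),interpolation=cv2.INTER_CUBIC)
c2=cv2.resize(b[180:325,255:445],(380,290),interpolation=cv2.INTER_CUBIC)
c3=cv2.resize(b[205:325,300:400],(250,300),interpolation=cv2.INTER_CUBIC)
o=np.zeros((600,760,3),np.uint8);o[:300]=c1;o[300:590,:380]=c2;o[300:,500:750]=c3
cv2.imwrite('pics/c.png',o[:,:,::-1])
# red caps
for n,im in(('top',a),('side',b)):
    h=cv2.cvtColor(im,cv2.COLOR_RGB2HSV)
    m=(((h[...,0]<8)|(h[...,0]>172))&(h[...,1]>130)&(h[...,2]>40)).astype(np.uint8)
    k,l,s,ce=cv2.connectedComponentsWithStats(m)
    for i in range(1,k):
        if s[i,4]>12:
            p=onz(n,*ce[i],0.125);print(n,ce[i].round(1),s[i].tolist(),p.round(3))
print(onz('top',341,217,.098))
```

```text
top [432.3 108.2] [427, 106, 12, 5, 38] [ 0.851 -0.29   0.125]
top [477.9 137.8] [474, 132, 10, 11, 44] [ 0.733 -0.453  0.125]
top [199.7 179.8] [194, 175, 12, 11, 102] [0.601 0.582 0.125]
top [301.9 193.2] [297, 188, 11, 11, 99] [0.541 0.206 0.125]
top [275.7 232.1] [269, 225, 15, 15, 161] [0.4   0.305 0.125]
top [177.5 248.8] [172, 243, 12, 12, 112] [0.349 0.662 0.125]
side [338.4  26.6] [335, 23, 8, 8, 59] [1.655 2.687 0.125]
side [375.6 131.1] [372, 127, 8, 8, 40] [0.918 0.615 0.125]
side [240.6 151.9] [237, 148, 10, 9, 57] [0.342 0.644 0.125]
side [476.2 154.7] [469, 151, 15, 9, 70] [1.155 0.244 0.125]
side [331.5 194.4] [326, 190, 12, 9, 75] [0.532 0.181 0.125]
[0.45255205 0.06414424 0.098     ]
```

View pics/c.png

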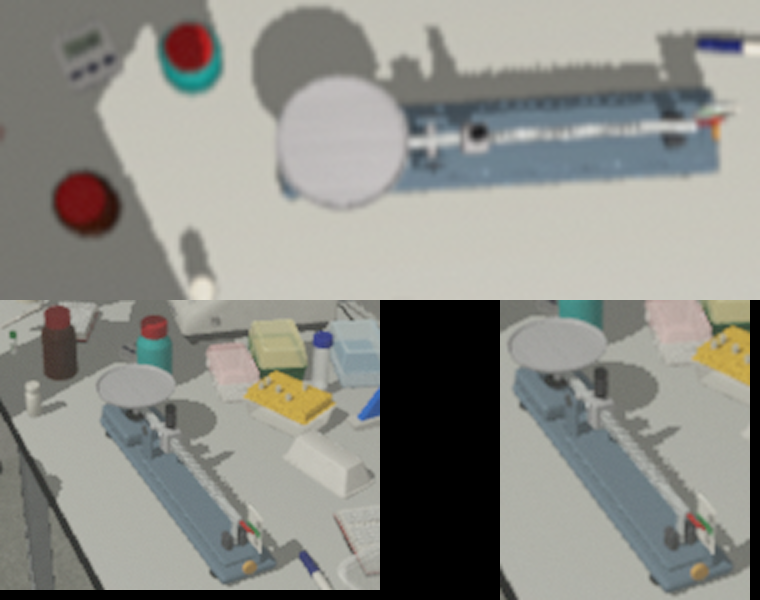

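The crop confirms it: the amber-brown bottle with a red cap is at native (276,232), with the white timer at (278,196) in the other place. The nearest look-alike is turquoise, at (302,193). The pan is at about (340.5,217), the stud at about (374,215) and the pointer at about (433,212). The pointer is at the low end of its plate. Next I'll work out the moves.

```bash
cat >> h.py <<'E'
def rel(p):
    s=manip.observe();return (np.array(s['ee_rot']).T@(np.array(p)-np.array(s['tcp_pos']))*1000).round(1)
E
python3 - <<'E'
from h import *
a=np.load('a.npy')
# pan circle: bright low-sat blob
g=cv2.cvtColor(a,cv2.COLOR_RGB2GRAY);h=cv2.cvtColor(a,cv2.COLOR_RGB2HSV)
pan=onz('top',340.5,217.2,.102);st=onz('top',255+477/4-.4,182+132/4-.4,.13);pt=onz('top',255+712/4,182+124/4,.075)
d=(pan-pt)[:2];d/=np.linalg.norm(d);print('pan',pan,'stud',st,'ptr',pt,'len',np.linalg.norm((pan-pt)[:2]),'dir',d,'yaw',np.arctan2(-d[0],d[1]))
print('stud dist',(pan-st)[:2]@d, 'lat',(st-pan)[:2]@[d[1],-d[0]])
print('rel bottle',rel([.4,.305,.231]))
for c in((275.5,232.2),):print(onz('top',*c,.125))
print('side check',proj('side',[.4,.305,.125]),proj('side',pan),proj('side',[.4,.305,.0]))
E
```

```text
pan [0.45145128 0.06620839 0.102     ] stud [ 0.45511125 -0.0543078   0.13      ] ptr [ 0.46131273 -0.28284902  0.075     ] len 0.3491966771201197 dir [-0.0282404   0.99960116] yaw 0.02824415692882573
stud dist 0.12057147537373077 lat 0.00025509010284957003
rel bottle [-2.339e+02 -7.940e+01 -1.000e-01]
[0.40020602 0.30554044 0.125     ]
side check (np.float64(281.87858693489704), np.float64(186.12125985167114)) (np.float64(322.1359989768539), np.float64(222.3879463200617)) (np.float64(283.94125234141404), np.float64(217.2663528327606))
```

carry_out(
  plan=[
    {"turn":[0,0,0],"dp":[-29,-10,0],"jaw":1},
    {"turn":[0,0,0],"dp":[-29,-10,0],"jaw":1},
    {"turn":[0,0,0],"dp":[-29,-10,0],"jaw":1},
    {"turn":[0,0,0],"dp":[-29,-10,0],"jaw":1},
    {"turn":[0,0,0],"dp":[-29,-10,0],"jaw":1},
    {"turn":[0,0,0],"dp":[-29,-10,0],"jaw":1},
    {"turn":[0,0,0],"dp":[-29,-10,0],"jaw":1},
    {"turn":[0,0,0],"dp":[-29,-10,0],"jaw":1},
    {"turn":[0,0,-0.125],"dp":[0,0,0],"jaw":1},
    {"turn":[0,0,-0.125],"dp":[0,0,0],"jaw":1},
    {"turn":[0,0,-0.125],"dp":[0,0,0],"jaw":1},
    {"turn":[0,0,-0.125],"dp":[0,0,0],"jaw":1},
  ],
)

```text
clock: 1.3
tcp_pos: [0.3981, 0.3053, 0.231]
ee_rot: [[-0.998, -0.069, -0.001], [-0.069, 0.998, -0.0], [0.001, -0.0, -1.0]]
ft_force: [0.5, -0.8, 0.5]
gripper_width: 0.0856
grip_force: 0.0
```

Run:
```python
from h import *
s=manip.observe();ci=vision.camera_info('wrist');w=grab('wrist','d.png');np.save('w.npy',w)
print(s['tcp_pos'],np.round(s['ee_rot'],3).tolist(),s['ft_force']);print(np.round(ci['camera_matrix'],1).tolist(),np.round(ci['extrinsics'],3).tolist())
h=cv2.cvtColor(w,cv2.COLOR_RGB2HSV)
m=(((h[...,0]<8)|(h[...,0]>170))&(h[...,1]>130)&(h[...,2]>30)).astype(np.uint8)
k,l,st,ce=cv2.connectedComponentsWithStats(m)
for i in range(1,k):
    if st[i,4]>60:
        c=max(cv2.findContours((l==i).astype(np.uint8),0,1)[0],key=len);print(ce[i].round(1),st[i].tolist(),cv2.minEnclosingCircle(c),onz('wrist',*ce[i],.125,ci))
print(proj('wrist',[.4,.305,.125],ci))
```

```text
[0.39809212 0.30529145 0.2310011 ] [[-0.998, -0.069, -0.001], [-0.069, 0.998, -0.0], [0.001, -0.0, -1.0]] [ 0.52737123 -0.82293413  0.54326044]
[[280.0, 0.0, 316.8], [0.0, 280.0, 200.0], [0.0, 0.0, 1.0]] [[-0.07, -0.964, -0.256, 0.333], [0.998, -0.067, -0.018, 0.301], [-0.0, -0.257, 0.966, 0.373], [0.0, 0.0, 0.0, 1.0]]
[321.7 200.8] [296, 168, 53, 60, 2119] ((320.5, 196.0), 32.004005432128906) [0.39935506 0.30983102 0.125     ]
[232.  311.1] [219, 297, 25, 35, 531] ((230.5, 314.0), 18.200374603271484) [0.52274889 0.22666899 0.125     ]
(np.float64(316.44551101790154), np.float64(201.07968472855643))
```

View pics/d.png

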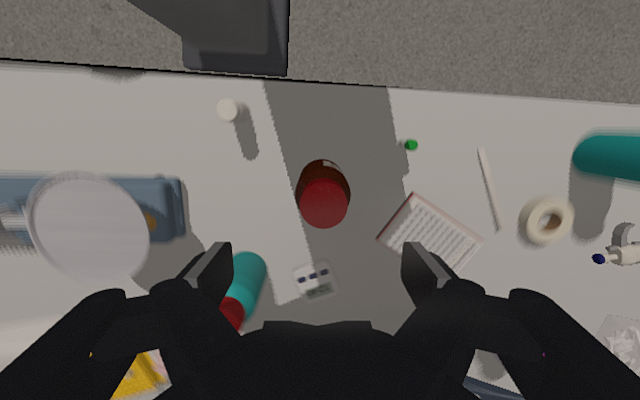

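The wrist picture shows the cap disc centred near (324,203), with the amber body behind it towards the camera nadir and the fingers at columns 231 and 402. The timer is at (315,280) and the turquoise bottle at (240,290). I'll refine the cap position across views.

Run:
```python
from h import *
w=np.load('w.npy');b=np.load('b.npy')
print('col324',[(v,int(w[v,324,0])) for v in range(150,232,3)])
print('row203',[(u,int(w[203,u,0])) for u in range(290,360,3)])
for v in (186,188,190,193): print(v,[(u,*b[v,u].tolist()) for u in range(276,294)])
```

```text
col324 [(150, 104), (153, 103), (156, 104), (159, 63), (162, 105), (165, 82), (168, 45), (171, 52), (174, 47), (177, 54), (180, 81), (183, 96), (186, 98), (189, 98), (192, 100), (195, 98), (198, 96), (201, 97), (204, 96), (207, 96), (210, 96), (213, 97), (216, 96), (219, 96), (222, 94), (225, 95), (228, 97), (231, 106)]
row203 [(290, 159), (293, 162), (296, 95), (299, 71), (302, 95), (305, 96), (308, 95), (311, 95), (314, 97), (317, 98), (320, 97), (323, 97), (326, 96), (329, 95), (332, 96), (335, 95), (338, 96), (341, 96), (344, 94), (347, 71), (350, 107), (353, 103), (356, 103), (359, 104)]
186 [(276, 158, 150, 143), (277, 126, 92, 88), (278, 108, 58, 54), (279, 107, 59, 56), (280, 108, 59, 56), (281, 109, 60, 57), (282, 106, 58, 56), (283, 108, 58, 55), (284, 108, 60, 57), (285, 108, 58, 56), (286, 108, 58, 58), (287, 106, 56, 54), (288, 108, 63, 59), (289, 121, 87, 83), (290, 158, 152, 146), (291, 173, 173, 167), (292, 172, 172, 166), (293, 172, 172, 165)]
188 [(276, 158, 153, 146), (277, 127, 104, 97), (278, 107, 59, 58), (279, 108, 57, 55), (280, 109, 59, 55), (281, 111, 60, 57
[... 290 characters left out ...]
14, 109), (278, 105, 58, 56), (279, 108, 57, 54), (280, 109, 57, 54), (281, 110, 58, 57), (282, 111, 59, 56), (283, 110, 59, 56), (284, 109, 56, 55), (285, 109, 57, 54), (286, 108, 56, 55), (287, 106, 55, 55), (288, 105, 58, 54), (289, 108, 65, 64), (290, 152, 146, 140), (291, 175, 176, 170), (292, 175, 177, 170), (293, 177, 178, 171)]
193 [(276, 102, 99, 92), (277, 90, 74, 67), (278, 93, 59, 54), (279, 101, 56, 52), (280, 106, 57, 53), (281, 111, 59, 58), (282, 109, 58, 54), (283, 110, 61, 57), (284, 110, 59, 55), (285, 111, 60, 56), (286, 105, 53, 51), (287, 101, 60, 56), (288, 90, 57, 54), (289, 78, 61, 57), (290, 67, 58, 54), (291, 98, 93, 88), (292, 142, 142, 134), (293, 162, 163, 157)]
```

carry_out(
  plan=[
    {"turn":[0,0,0],"dp":[-4,5,30],"jaw":1},
    {"turn":[0,0,0],"dp":[0,0,35],"jaw":1},
    {"turn":[0,0,0],"dp":[0,0,35],"jaw":1},
    {"turn":[0,0,0],"dp":[0,0,25],"jaw":1},
    {"turn":[0,0,0],"dp":[0,0,8],"jaw":1},
    {"turn":[0,0,0],"dp":[0,0,0],"jaw":0.3},
    {"turn":[0,0,0],"dp":[0,0,0],"jaw":0.1},
    {"turn":[0,0,0],"dp":[0,0,0],"jaw":-0.2},
    {"turn":[0,0,0],"dp":[0,0,0],"jaw":-0.2},
    {"turn":[0,0,0],"dp":[0,0,0],"jaw":-0.2},
  ],
)

```text
clock: 2.35
tcp_pos: [0.4028, 0.3112, 0.1]
ee_rot: [[-0.998, -0.064, 0.003], [-0.064, 0.998, 0.001], [-0.003, 0.001, -1.0]]
ft_force: [-2.2, -0.6, 10.3]
gripper_width: 0.0429
grip_force: 60.9
```

carry_out(
  plan=[
    {"turn":[0,0,0],"dp":[0,0,-5],"jaw":-0.2},
    {"turn":[0,0,0],"dp":[0,0,-25],"jaw":-0.2},
    {"turn":[0,0,0],"dp":[0,0,-40],"jaw":-0.2},
    {"turn":[0,0,0],"dp":[0,0,-40],"jaw":-0.2},
    {"turn":[0,0,0],"dp":[0,0,-35],"jaw":-0.2},
    {"turn":[0,0,0],"dp":[0,0,-10],"jaw":-0.2},
    {"turn":[0,0,0],"dp":[0,0,0],"jaw":-0.2},
    {"turn":[0,0,0],"dp":[0,0,0],"jaw":-0.2},
    {"turn":[0,0,0],"dp":[0,0,0],"jaw":-0.2},
  ],
)

```text
clock: 3.25
tcp_pos: [0.4013, 0.3104, 0.2519]
ee_rot: [[-0.998, -0.064, -0.002], [-0.064, 0.998, -0.001], [0.002, -0.001, -1.0]]
ft_force: [-0.5, 0.2, -3.6]
gripper_width: 0.0427
grip_force: 61.4
```

Run:
```python
from h import *
s=manip.observe();ci=vision.camera_info('wrist');w=grab('wrist');print(s['ft_force'],s['tcp_pos'])
f=[]
for i in range(4):
    grab('wrist');f.append(manip.observe()['ft_force'])
print(np.round(f,2).tolist())
np.save('w2.npy',w);cv2.imwrite('pics/e.png',w[:,:,::-1])
```

```text
[-0.50963579  0.24071091 -3.62061011] [0.40129594 0.31040353 0.25186363]
[[0.14, 0.86, -1.4], [-0.53, -0.47, -2.17], [-0.74, 0.72, -2.34], [-0.33, 0.51, -2.75]]
```

View pics/e.png

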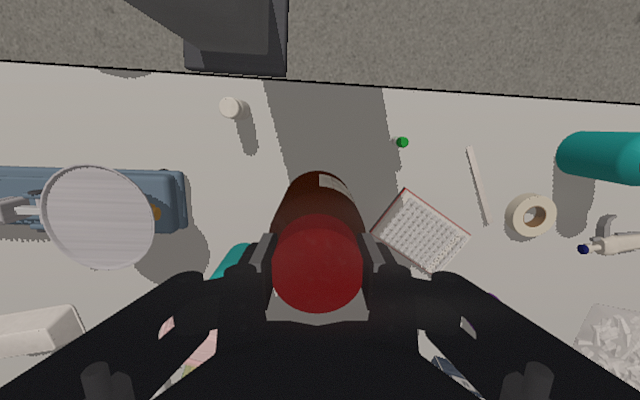

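The bottle is held upright by the cap, with the cap disc at about (317,264). The pan ellipse is at about (98,217), with the pan raised.

Run:
```python
from h import *
ci=vision.camera_info('wrist');s=manip.observe()
print('cap',onz('wrist',317.5,264,.277,ci),'tcp',s['tcp_pos'])
w=np.load('w2.npy');g=cv2.cvtColor(w,cv2.COLOR_RGB2GRAY)
print('pan',[onz('wrist',u,v,.102,ci).round(4).tolist() for u,v in((98.5,217),(42,217),(155,217),(98,165),(98,269))])
print('top pan',onz('top',340.25,217,.102))
f=[]
for i in range(10):
    grab('wrist');f.append(manip.observe()['ft_force'][2])
print(np.round(f,2),np.mean(f))
```

```text
cap [0.39865957 0.31068271 0.277     ] tcp [0.40167189 0.31061794 0.25278997]
pan [[0.4493, 0.0726, 0.102], [0.4534, 0.0105, 0.102], [0.4453, 0.1348, 0.102], [0.3914, 0.0799, 0.102], [0.5135, 0.0635, 0.102]]
top pan [0.45221765 0.06711024 0.102     ]
[-2.03 -2.67 -1.81 -2.58 -2.58 -3.3  -1.97 -2.02 -1.09 -1.68] -2.174158070630819
```

carry_out(
  plan=[
    {"turn":[0,0,0],"dp":[-2,-15,0],"jaw":-0.2},
    {"turn":[0,0,0],"dp":[-4,-28,0],"jaw":-0.2},
    {"turn":[0,0,0],"dp":[-5,-30,0],"jaw":-0.2},
    {"turn":[0,0,0],"dp":[-5,-30,0],"jaw":-0.2},
    {"turn":[0,0,0],"dp":[-5,-30,0],"jaw":-0.2},
    {"turn":[0,0,0],"dp":[-5,-30,0],"jaw":-0.2},
    {"turn":[0,0,0],"dp":[-5,-30,0],"jaw":-0.2},
    {"turn":[0,0,0],"dp":[-3,-28,0],"jaw":-0.2},
    {"turn":[0,0,0],"dp":[-2,-20,0],"jaw":-0.2},
    {"turn":[0,0,0],"dp":[0,0,0],"jaw":-0.2},
    {"turn":[0,0,0],"dp":[0,0,0],"jaw":-0.2},
  ],
)

```text
clock: 5.1
tcp_pos: [0.4531, 0.0719, 0.2533]
ee_rot: [[-0.998, -0.063, 0.0], [-0.063, 0.998, 0.0], [-0.0, 0.0, -1.0]]
ft_force: [-0.4, 0.4, -1.9]
gripper_width: 0.0427
grip_force: 61.6
```

Run:
```python
from h import *
ci=vision.camera_info('wrist');s=manip.observe();w=grab('wrist','f.png');np.save('w3.npy',w)
print(s['tcp_pos'],s['ft_force'],rel([.453,.072,.206]),np.round(s['ee_rot'],4).tolist())
```

```text
[0.45306828 0.0718992  0.25332829] [-0.35062619  0.40224121 -1.87011523] [ 0.  -0.5 47.3] [[-0.998, -0.0628, 0.0], [-0.0628, 0.998, 0.0001], [-0.0, 0.0001, -1.0]]
```

View pics/f.png

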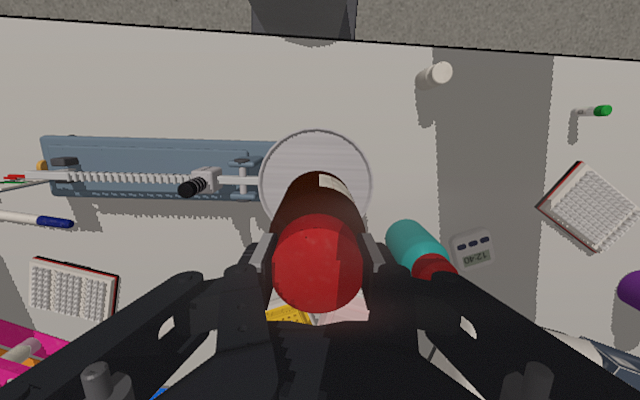

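The pan spans columns 259–373, with its centre near (316,187) under the bottle. The stud tip is at about (187,188), with its base on the block at about (207,180), and the pointer is at about (12,178).

Run:
```python
from h import *
ci=vision.camera_info('wrist');s=manip.observe()
for n,u,v,z in(('pan',316,187,.103),('panfront',316,129.5,.105),('panL',259,187,.105),('panR',373,187,.105),('studtip',187,188,.132),('studbase',206,180.5,.093),('ptr',12,178,.06),('base axis',0,0,0)):
    if z: print(n,onz('wrist',u,v,z,ci).round(4))
b=onz('wrist',317.5,264,.278,ci);print('cap',b)
```

```text
pan [0.4514 0.0714 0.103 ]
panfront [0.3919 0.0676 0.105 ]
panL [0.4549 0.011  0.105 ]
panR [0.4471 0.1318 0.105 ]
studtip [ 0.4541 -0.0529  0.132 ]
studbase [ 0.4541 -0.0495  0.093 ]
ptr [ 0.4734 -0.2974  0.06  ]
cap [0.44972909 0.07246146 0.278     ]
```

carry_out(
  plan=[
    {"turn":[0,0,0],"dp":[1,0,15],"jaw":-0.2},
    {"turn":[0,0,0],"dp":[0,0,18],"jaw":-0.2},
    {"turn":[0,0,0],"dp":[0,0,10],"jaw":-0.2},
    {"turn":[0,0,0],"dp":[0,0,4],"jaw":-0.2},
    {"turn":[0,0,0],"dp":[0,0,2],"jaw":-0.2},
    {"turn":[0,0,0],"dp":[0,0,2],"jaw":-0.2},
    {"turn":[0,0,0],"dp":[0,0,1.5],"jaw":-0.2},
    {"turn":[0,0,0],"dp":[0,0,1],"jaw":-0.2},
  ],
)

```text
clock: 5.95
tcp_pos: [0.4524, 0.0725, 0.1999]
ee_rot: [[-0.998, -0.064, 0.0], [-0.064, 0.998, -0.0], [-0.0, -0.0, -1.0]]
ft_force: [-0.0, 0.1, -1.7]
gripper_width: 0.0425
grip_force: 61.6
```

carry_out(
  plan=[
    {"turn":[0,0,0],"dp":[0,0,1],"jaw":-0.2},
    {"turn":[0,0,0],"dp":[0,0,1],"jaw":-0.2},
    {"turn":[0,0,0],"dp":[0,0,1],"jaw":-0.2},
    {"turn":[0,0,0],"dp":[0,0,0],"jaw":-0.2},
  ],
)

```text
clock: 6.35
tcp_pos: [0.4522, 0.0724, 0.1967]
ee_rot: [[-0.998, -0.064, -0.0], [-0.064, 0.998, -0.0], [0.0, -0.0, -1.0]]
ft_force: [0.5, -0.3, -1.2]
gripper_width: 0.0428
grip_force: 61.6
```

carry_out(
  plan=[
    {"turn":[0,0,0],"dp":[0,0,1],"jaw":-0.2},
    {"turn":[0,0,0],"dp":[0,0,1],"jaw":-0.2},
    {"turn":[0,0,0],"dp":[0,0,0],"jaw":-0.2},
  ],
)

```text
clock: 6.65
tcp_pos: [0.4522, 0.0725, 0.1946]
ee_rot: [[-0.998, -0.064, -0.0], [-0.064, 0.998, -0.0], [0.0, -0.0, -1.0]]
ft_force: [0.1, -0.1, -2.0]
gripper_width: 0.0428
grip_force: 61.6
```

Run:
```python
from h import *
f=[]
for i in range(5):
    grab('side');f.append(manip.observe()['ft_force'][2])
print(np.round(f,2),manip.observe()['tcp_pos'])
```

```text
[-2.52 -2.23 -2.39 -1.37 -2.69] [0.45224466 0.07247146 0.1948155 ]
```

carry_out(
  plan=[
    {"turn":[0,0,0],"dp":[0,0,1],"jaw":-0.2},
    {"turn":[0,0,0],"dp":[0,0,0],"jaw":-0.2},
    {"turn":[0,0,0],"dp":[0,0,0],"jaw":-0.2},
  ],
)

```text
clock: 7.2
tcp_pos: [0.4522, 0.0725, 0.1938]
ee_rot: [[-0.998, -0.064, -0.0], [-0.064, 0.998, 0.0], [0.0, 0.0, -1.0]]
ft_force: [0.4, 0.5, -2.2]
gripper_width: 0.0429
grip_force: 61.7
```

carry_out(
  plan=[
    {"turn":[0,0,0],"dp":[0,0,1],"jaw":-0.2},
    {"turn":[0,0,0],"dp":[0,0,0],"jaw":-0.2},
    {"turn":[0,0,0],"dp":[0,0,0],"jaw":-0.2},
  ],
)

```text
clock: 7.5
tcp_pos: [0.4522, 0.0724, 0.1928]
ee_rot: [[-0.998, -0.064, -0.0], [-0.064, 0.998, -0.0], [0.0, -0.0, -1.0]]
ft_force: [0.1, -0.4, -2.5]
gripper_width: 0.0428
grip_force: 61.7
```

carry_out(
  plan=[
    {"turn":[0,0,0],"dp":[0,0,0.7],"jaw":-0.2},
    {"turn":[0,0,0],"dp":[0,0,0],"jaw":-0.2},
    {"turn":[0,0,0],"dp":[0,0,0],"jaw":-0.2},
  ],
)

```text
clock: 7.8
tcp_pos: [0.4524, 0.0725, 0.1923]
ee_rot: [[-0.998, -0.064, 0.0], [-0.064, 0.998, -0.0], [-0.0, -0.0, -1.0]]
ft_force: [-1.4, 0.8, 3.8]
gripper_width: 0.0428
grip_force: 62.4
```

carry_out(
  plan=[
    {"turn":[0,0,0],"dp":[0,0,0.7],"jaw":-0.2},
    {"turn":[0,0,0],"dp":[0,0,0],"jaw":-0.2},
    {"turn":[0,0,0],"dp":[0,0,0],"jaw":-0.2},
  ],
)

```text
clock: 8.1
tcp_pos: [0.4527, 0.0725, 0.1922]
ee_rot: [[-0.998, -0.064, 0.002], [-0.064, 0.998, -0.0], [-0.002, -0.0, -1.0]]
ft_force: [-1.8, 0.3, 11.7]
gripper_width: 0.0428
grip_force: 63.7
```

Run:
```python
from h import *
b=grab('side');np.save('b2.npy',b);print(manip.observe()['ft_force'],manip.observe()['tcp_pos'])
o=cv2.resize(b[150:310,255:400],(725,800),interpolation=cv2.INTER_CUBIC)
b0=np.load('b.npy')
c=np.hstack([cv2.resize(b[165:245,270:370],(400,320)),cv2.resize(b[270:310,350:390],(320,320)),]);d=np.hstack([cv2.resize(b0[200:260,270:370],(400,240)),cv2.resize(b0[270:300,350:390],(320,240))])
cv2.imwrite('pics/g.png',np.vstack([c,d])[:,:,::-1])
```

```text
[-1.63836329 -0.15679003 11.83143233] [0.45274369 0.07245858 0.19219141]
```

View pics/g.png

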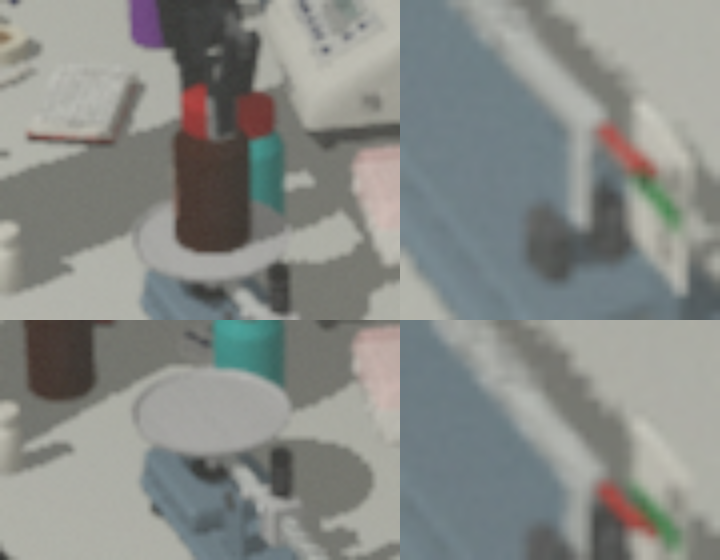

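The bottle stands upright and centred on the lowered pan, and the pointer is high, above the green. I'm backing off to remove the contact force before releasing.

carry_out(
  plan=[
    {"turn":[0,0,0],"dp":[0,0,-0.5],"jaw":-0.2},
    {"turn":[0,0,0],"dp":[0,0,-0.6],"jaw":-0.2},
    {"turn":[0,0,0],"dp":[0,0,0],"jaw":-0.2},
  ],
)

```text
clock: 8.45
tcp_pos: [0.4522, 0.0725, 0.1923]
ee_rot: [[-0.998, -0.064, -0.0], [-0.064, 0.998, -0.0], [0.0, 0.0, -1.0]]
ft_force: [0.7, 0.2, 1.3]
gripper_width: 0.0426
grip_force: 62.1
```

carry_out(
  plan=[
    {"turn":[0,0,0],"dp":[0,0,0],"jaw":0.1},
    {"turn":[0,0,0],"dp":[0,0,0],"jaw":0.3},
    {"turn":[0,0,0],"dp":[0,0,0],"jaw":0.7},
    {"turn":[0,0,0],"dp":[0,0,0],"jaw":1},
    {"turn":[0,0,0],"dp":[0,0,0],"jaw":1},
    {"turn":[0,0,0],"dp":[0,0,-15],"jaw":1},
    {"turn":[0,0,0],"dp":[0,0,-30],"jaw":1},
    {"turn":[0,0,0],"dp":[0,0,-25],"jaw":1},
    {"turn":[0,0,0],"dp":[0,0,0],"jaw":1},
  ],
)

```text
clock: 9.35
tcp_pos: [0.4534, 0.0725, 0.2652]
ee_rot: [[-0.998, -0.064, 0.004], [-0.064, 0.998, -0.0], [-0.004, -0.0, -1.0]]
ft_force: [-0.1, 0.1, -0.1]
gripper_width: 0.0852
grip_force: 0.0
```

Run:
```python
from h import *
b=grab('side');a=grab('top');w=grab('wrist');s=manip.observe();print(s['tcp_pos'],s['ft_force'])
np.save('w4.npy',w)
c=np.zeros((500,640,3),np.uint8);c[:320,:300]=cv2.resize(b[165:245,275:350],(300,320));c[:320,310:630]=cv2.resize(b[270:310,350:390],(320,320))
c[325:500,:640]=w[90:265]
cv2.imwrite('pics/h.png',c[:,:,::-1])
for p in([.4515,.0715,.12],[.4555,-.053,.12],[.4555,-.035,.115]):print(rel(p))
```

```text
[0.45207562 0.07247719 0.26191716] [ 0.10632609  0.2338088  -0.57722944]
[  0.6  -0.9 141.9]
[   4.6 -125.4  141.9]
[   3.4 -107.5  146.9]
```

View pics/h.png

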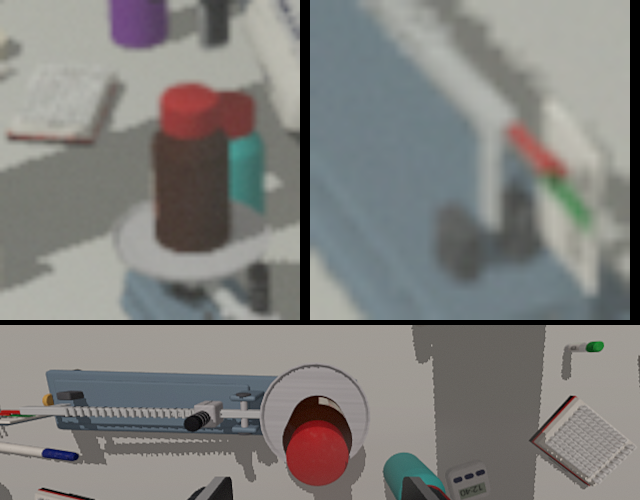

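The bottle stands free and upright on the pan, and the pointer is above the green zone because the load is heavier than the setting. The stud tip is at wrist pixel (197,189).

Run:
```python
from h import *
w=np.load('w4.npy');g=w.max(2)
m=(g[165:205,170:240]<45).astype(np.uint8);k,l,st,ce=cv2.connectedComponentsWithStats(m)
ci=vision.camera_info('wrist')
for i in range(1,k):
    if st[i,4]>20:print(st[i]+np.array([170,165,0,0,0]),ce[i]+[170,165])
print(onz('wrist',196.5,189,.1375,ci),onz('wrist',212,182,.1,ci),onz('wrist',315,185,.096,ci))
```

```text
[184 177  26  20 288] [195.22916667 187.05555556]
[ 0.4543316  -0.04508215  0.1375    ] [ 0.45472866 -0.04353487  0.1       ] [0.45157288 0.07034736 0.096     ]
```

carry_out(
  plan=[
    {"turn":[0,0,0],"dp":[0.5,-12,0],"jaw":-1},
    {"turn":[0,0,0],"dp":[1,-25,0],"jaw":-1},
    {"turn":[0,0,0],"dp":[1,-25,0],"jaw":-1},
    {"turn":[0,0,0],"dp":[1,-20,0],"jaw":-1},
    {"turn":[0,0,0],"dp":[0,-10.5,0],"jaw":-1},
    {"turn":[0,0,0],"dp":[0,0,0],"jaw":-1},
    {"turn":[0,0,0],"dp":[0,0,0],"jaw":-1},
    {"turn":[0,0,0],"dp":[0,0,0],"jaw":-1},
  ],
)

```text
clock: 10.3
tcp_pos: [0.4546, -0.0194, 0.2624]
ee_rot: [[-0.998, -0.065, -0.0], [-0.065, 0.998, 0.0], [0.0, 0.0, -1.0]]
ft_force: [0.3, 1.0, 0.0]
gripper_width: 0.0004
grip_force: 0.0
```

carry_out(
  plan=[
    {"turn":[0,0,0],"dp":[0,4,0],"jaw":-1},
    {"turn":[0,0,0],"dp":[0,0,20],"jaw":-1},
    {"turn":[0,0,0],"dp":[0,0,30],"jaw":-1},
    {"turn":[0,0,0],"dp":[0,0,30],"jaw":-1},
    {"turn":[0,0,0],"dp":[0,0,25],"jaw":-1},
    {"turn":[0,0,0],"dp":[0,0,15],"jaw":-1},
    {"turn":[0,0,0],"dp":[0,0,5],"jaw":-1},
    {"turn":[0,0,0],"dp":[0,0,0],"jaw":-1},
  ],
)

```text
clock: 11.1
tcp_pos: [0.4542, -0.0156, 0.1374]
ee_rot: [[-0.998, -0.065, -0.001], [-0.065, 0.998, 0.0], [0.001, 0.0, -1.0]]
ft_force: [-1.3, 0.3, -0.2]
gripper_width: 0.0003
grip_force: 0.0
```

carry_out(
  plan=[
    {"turn":[0,0,0],"dp":[0,0,10],"jaw":-1},
    {"turn":[0,0,0],"dp":[0,0,10],"jaw":-1},
    {"turn":[0,0,0],"dp":[0,0,3],"jaw":-1},
    {"turn":[0,0,0],"dp":[0,0,0],"jaw":-1},
    {"turn":[0,0,0],"dp":[0,0,0],"jaw":-1},
  ],
)

```text
clock: 11.6
tcp_pos: [0.4545, -0.0161, 0.1146]
ee_rot: [[-0.998, -0.064, 0.0], [-0.064, 0.998, -0.0], [-0.0, -0.0, -1.0]]
ft_force: [-0.0, -0.1, 0.4]
gripper_width: -0.0002
grip_force: 0.0
```

carry_out(
  plan=[
    {"turn":[0,0,0],"dp":[0,-1.5,0],"jaw":-1},
    {"turn":[0,0,0],"dp":[0,-1.5,0],"jaw":-1},
    {"turn":[0,0,0],"dp":[0,-1,0],"jaw":-1},
    {"turn":[0,0,0],"dp":[0,-1,0],"jaw":-1},
    {"turn":[0,0,0],"dp":[0,-1,0],"jaw":-1},
    {"turn":[0,0,0],"dp":[0,-1,0],"jaw":-1},
    {"turn":[0,0,0],"dp":[0,-1,0],"jaw":-1},
  ],
)

```text
clock: 12.3
tcp_pos: [0.4549, -0.0241, 0.1145]
ee_rot: [[-0.998, -0.064, 0.0], [-0.064, 0.998, 0.0], [-0.0, 0.0, -1.0]]
ft_force: [0.3, 0.1, -0.0]
gripper_width: 0.0002
grip_force: 0.0
```

carry_out(
  plan=[
    {"turn":[0,0,0],"dp":[0,-1,0],"jaw":-1},
    {"turn":[0,0,0],"dp":[0,-1,0],"jaw":-1},
  ],
)

```text
clock: 12.5
tcp_pos: [0.455, -0.0261, 0.1145]
ee_rot: [[-0.998, -0.064, -0.0], [-0.064, 0.998, -0.0], [0.0, -0.0, -1.0]]
ft_force: [0.1, -0.7, -0.8]
gripper_width: -0.0
grip_force: 0.0
```

carry_out(
  plan=[
    {"turn":[0,0,0],"dp":[0,-1,0],"jaw":-1},
    {"turn":[0,0,0],"dp":[0,-1,0],"jaw":-1},
  ],
)

```text
clock: 12.7
tcp_pos: [0.4552, -0.0281, 0.1145]
ee_rot: [[-0.998, -0.064, 0.0], [-0.064, 0.998, -0.0], [-0.0, -0.0, -1.0]]
ft_force: [0.4, -0.0, -0.1]
gripper_width: 0.0001
grip_force: 0.0
```

Run:
```python
from h import *
w=grab('wrist');b=grab('side');s=manip.observe();print(s['tcp_pos'],s['ft_force'])
c=np.zeros((490,640,3),np.uint8);c[:200]=w[80:280];c[205:485,:280]=cv2.resize(b[190:260,295:365],(280,280));c[205:485,290:570]=cv2.resize(b[270:310,350:390],(280,280))
cv2.imwrite('pics/i.png',c[:,:,::-1])
```

```text
[ 0.45520183 -0.02817703  0.11447774] [ 0.24575642 -0.25129986  0.2105562 ]
```

View pics/i.png

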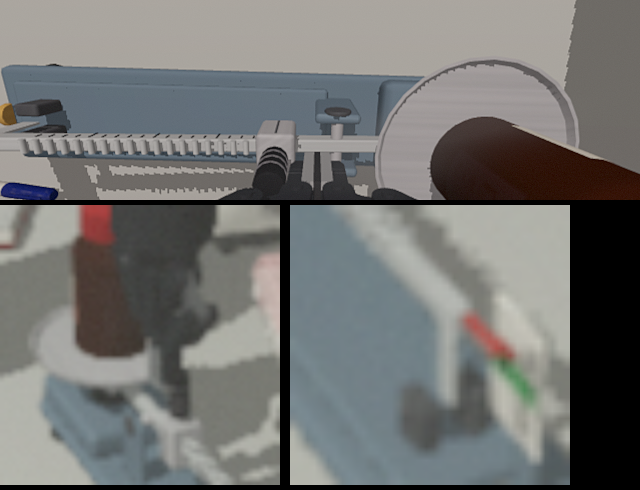

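The stud, at (272,155) in the wrist crop, is a few mm to the right of the shut fingers. The pointer is at the high stop. I'll push slowly and feel for contact.

carry_out(
  plan=[
    {"turn":[0,0,0],"dp":[0,-0.7,0],"jaw":-1},
    {"turn":[0,0,0],"dp":[0,-0.7,0],"jaw":-1},
  ],
)

```text
clock: 13.0
tcp_pos: [0.4553, -0.0295, 0.1145]
ee_rot: [[-0.998, -0.064, -0.0], [-0.064, 0.998, -0.0], [0.0, -0.0, -1.0]]
ft_force: [-0.3, -0.1, 0.7]
gripper_width: -0.0
grip_force: 0.0
```

carry_out(
  plan=[
    {"turn":[0,0,0],"dp":[0,-0.7,0],"jaw":-1},
    {"turn":[0,0,0],"dp":[0,-0.7,0],"jaw":-1},
  ],
)

```text
clock: 13.2
tcp_pos: [0.4553, -0.0306, 0.1144]
ee_rot: [[-0.998, -0.064, -0.0], [-0.064, 0.998, 0.001], [0.0, 0.001, -1.0]]
ft_force: [1.0, 3.6, -2.3]
gripper_width: -0.0
grip_force: 1.8
```

carry_out(
  plan=[
    {"turn":[0,0,0],"dp":[0,-0.7,0],"jaw":-1},
    {"turn":[0,0,0],"dp":[0,-0.7,0],"jaw":-1},
  ],
)

```text
clock: 13.4
tcp_pos: [0.4554, -0.0322, 0.1144]
ee_rot: [[-0.998, -0.064, -0.0], [-0.064, 0.998, 0.0], [0.0, 0.0, -1.0]]
ft_force: [-0.3, 2.7, -0.2]
gripper_width: 0.0002
grip_force: 1.0
```

carry_out(
  plan=[
    {"turn":[0,0,0],"dp":[0,-0.7,0],"jaw":-1},
    {"turn":[0,0,0],"dp":[0,-0.7,0],"jaw":-1},
  ],
)

```text
clock: 13.6
tcp_pos: [0.4556, -0.0339, 0.1146]
ee_rot: [[-0.998, -0.064, 0.0], [-0.064, 0.998, -0.0], [-0.0, -0.0, -1.0]]
ft_force: [-0.5, 1.2, 0.5]
gripper_width: -0.0
grip_force: 0.3
```

carry_out(
  plan=[
    {"turn":[0,0,0],"dp":[0,-0.7,0],"jaw":-1},
    {"turn":[0,0,0],"dp":[0,-0.7,0],"jaw":-1},
  ],
)

```text
clock: 13.8
tcp_pos: [0.4557, -0.0353, 0.1145]
ee_rot: [[-0.998, -0.064, 0.0], [-0.064, 0.998, -0.0], [-0.0, -0.0, -1.0]]
ft_force: [-0.1, 0.3, -0.0]
gripper_width: -0.0002
grip_force: 0.0
```

carry_out(
  plan=[
    {"turn":[0,0,0],"dp":[0,-0.7,0],"jaw":-1},
    {"turn":[0,0,0],"dp":[0,-0.7,0],"jaw":-1},
  ],
)

```text
clock: 14.0
tcp_pos: [0.4558, -0.0366, 0.1145]
ee_rot: [[-0.998, -0.064, 0.0], [-0.064, 0.998, -0.0], [-0.0, -0.0, -1.0]]
ft_force: [-0.5, -0.2, 0.1]
gripper_width: 0.0001
grip_force: 0.0
```

First click felt: contact was at TCP y −0.0305 and the crest near −0.0345. I'll keep pushing notch by notch.

carry_out(
  plan=[
    {"turn":[0,0,0],"dp":[0.03,-1,0],"jaw":-1},
    {"turn":[0,0,0],"dp":[0.03,-1,0],"jaw":-1},
    {"turn":[0,0,0],"dp":[0.03,-1,0],"jaw":-1},
    {"turn":[0,0,0],"dp":[0.03,-1,0],"jaw":-1},
    {"turn":[0,0,0],"dp":[0.03,-1,0],"jaw":-1},
    {"turn":[0,0,0],"dp":[0.03,-1,0],"jaw":-1},
    {"turn":[0,0,0],"dp":[0.03,-1,0],"jaw":-1},
    {"turn":[0,0,0],"dp":[0.03,-1,0],"jaw":-1},
  ],
)

```text
clock: 14.8
tcp_pos: [0.456, -0.0447, 0.1145]
ee_rot: [[-0.998, -0.064, 0.0], [-0.064, 0.998, -0.0], [-0.0, -0.0, -1.0]]
ft_force: [0.3, -0.1, -0.8]
gripper_width: -0.0003
grip_force: 0.0
```

carry_out(
  plan=[
    {"turn":[0,0,0],"dp":[0.03,-1,0],"jaw":-1},
    {"turn":[0,0,0],"dp":[0.03,-1,0],"jaw":-1},
    {"turn":[0,0,0],"dp":[0.03,-1,0],"jaw":-1},
    {"turn":[0,0,0],"dp":[0.03,-1,0],"jaw":-1},
    {"turn":[0,0,0],"dp":[0.03,-1,0],"jaw":-1},
    {"turn":[0,0,0],"dp":[0.03,-1,0],"jaw":-1},
    {"turn":[0,0,0],"dp":[0.03,-1,0],"jaw":-1},
    {"turn":[0,0,0],"dp":[0.03,-1,0],"jaw":-1},
  ],
)

```text
clock: 15.6
tcp_pos: [0.4563, -0.0527, 0.1145]
ee_rot: [[-0.998, -0.064, 0.0], [-0.064, 0.998, -0.0], [-0.0, -0.0, -1.0]]
ft_force: [-0.7, 0.7, -0.4]
gripper_width: -0.0001
grip_force: 0.0
```

carry_out(
  plan=[
    {"turn":[0,0,0],"dp":[0.03,-1,0],"jaw":-1},
    {"turn":[0,0,0],"dp":[0.03,-1,0],"jaw":-1},
    {"turn":[0,0,0],"dp":[0.03,-1,0],"jaw":-1},
    {"turn":[0,0,0],"dp":[0.03,-1,0],"jaw":-1},
    {"turn":[0,0,0],"dp":[0.03,-1,0],"jaw":-1},
    {"turn":[0,0,0],"dp":[0.03,-1,0],"jaw":-1},
    {"turn":[0,0,0],"dp":[0.03,-1,0],"jaw":-1},
    {"turn":[0,0,0],"dp":[0.03,-1,0],"jaw":-1},
  ],
)

```text
clock: 16.4
tcp_pos: [0.4566, -0.0607, 0.1145]
ee_rot: [[-0.998, -0.064, 0.0], [-0.064, 0.998, -0.0], [-0.0, -0.0, -1.0]]
ft_force: [0.1, -0.1, 0.1]
gripper_width: -0.0002
grip_force: 0.0
```

carry_out(
  plan=[
    {"turn":[0,0,0],"dp":[0.03,-1,0],"jaw":-1},
    {"turn":[0,0,0],"dp":[0.03,-1,0],"jaw":-1},
    {"turn":[0,0,0],"dp":[0.03,-1,0],"jaw":-1},
    {"turn":[0,0,0],"dp":[0.03,-1,0],"jaw":-1},
    {"turn":[0,0,0],"dp":[0.03,-1,0],"jaw":-1},
    {"turn":[0,0,0],"dp":[0.03,-1,0],"jaw":-1},
    {"turn":[0,0,0],"dp":[0.03,-1,0],"jaw":-1},
    {"turn":[0,0,0],"dp":[0.03,-1,0],"jaw":-1},
  ],
)

```text
clock: 17.2
tcp_pos: [0.4569, -0.0687, 0.1145]
ee_rot: [[-0.998, -0.064, 0.0], [-0.064, 0.998, -0.0], [-0.0, -0.0, -1.0]]
ft_force: [0.6, -0.1, 0.4]
gripper_width: 0.0001
grip_force: 0.0
```

carry_out(
  plan=[
    {"turn":[0,0,0],"dp":[0.03,-1,0],"jaw":-1},
    {"turn":[0,0,0],"dp":[0.03,-1,0],"jaw":-1},
    {"turn":[0,0,0],"dp":[0.03,-1,0],"jaw":-1},
    {"turn":[0,0,0],"dp":[0.03,-1,0],"jaw":-1},
    {"turn":[0,0,0],"dp":[0.03,-1,0],"jaw":-1},
    {"turn":[0,0,0],"dp":[0.03,-1,0],"jaw":-1},
    {"turn":[0,0,0],"dp":[0.03,-1,0],"jaw":-1},
    {"turn":[0,0,0],"dp":[0.03,-1,0],"jaw":-1},
  ],
)

```text
clock: 18.0
tcp_pos: [0.4571, -0.0767, 0.1145]
ee_rot: [[-0.998, -0.064, 0.0], [-0.064, 0.998, -0.0], [-0.0, -0.0, -1.0]]
ft_force: [-0.4, 0.2, 0.6]
gripper_width: -0.0002
grip_force: 0.0
```

```bash
cat >> h.py <<'E'
def red(b):
    c=b[262:302,345:392].astype(int);m=(c[...,0]-c[...,1]>55)&(c[...,0]-c[...,2]>45)&(abs(c[...,0]-2*c[...,1])<9e9)
    m=m&(c[...,1]-c[...,2]<35)
    v,u=np.nonzero(m);w=(c[...,0]-c[...,1])[m]
    return len(v),np.round([np.average(u,weights=w)+345,np.average(v,weights=w)+262],2)
E
python3 - <<'E'
from h import *
for f in('b.npy','b2.npy'):print(f,red(np.load(f)))
for i in range(2):
    b=grab('side');print(red(b))
s=manip.observe();print(s['tcp_pos'],s['ft_force'])
E
```

```text
b.npy (13, array([377.65, 293.34]))
b2.npy (11, array([377.52, 288.16]))
(11, array([377.55, 288.19]))
(12, array([377.76, 288.36]))
[ 0.45712729 -0.07662295  0.11449988] [ 0.59347615 -0.65985208 -0.32878644]
```

carry_out(
  plan=[
    {"turn":[0,0,0],"dp":[0.03,-1,0],"jaw":-1},
    {"turn":[0,0,0],"dp":[0.03,-1,0],"jaw":-1},
    {"turn":[0,0,0],"dp":[0.03,-1,0],"jaw":-1},
    {"turn":[0,0,0],"dp":[0.03,-1,0],"jaw":-1},
    {"turn":[0,0,0],"dp":[0.03,-1,0],"jaw":-1},
    {"turn":[0,0,0],"dp":[0.03,-1,0],"jaw":-1},
    {"turn":[0,0,0],"dp":[0.03,-1,0],"jaw":-1},
    {"turn":[0,0,0],"dp":[0.03,-1,0],"jaw":-1},
  ],
)

```text
clock: 18.9
tcp_pos: [0.4574, -0.0847, 0.1146]
ee_rot: [[-0.998, -0.064, 0.0], [-0.064, 0.998, -0.0], [-0.0, -0.0, -1.0]]
ft_force: [-0.3, -0.0, 0.3]
gripper_width: -0.0001
grip_force: 0.0
```

carry_out(
  plan=[
    {"turn":[0,0,0],"dp":[0.03,-1,0],"jaw":-1},
    {"turn":[0,0,0],"dp":[0.03,-1,0],"jaw":-1},
    {"turn":[0,0,0],"dp":[0.03,-1,0],"jaw":-1},
    {"turn":[0,0,0],"dp":[0.03,-1,0],"jaw":-1},
    {"turn":[0,0,0],"dp":[0.03,-1,0],"jaw":-1},
    {"turn":[0,0,0],"dp":[0.03,-1,0],"jaw":-1},
    {"turn":[0,0,0],"dp":[0.03,-1,0],"jaw":-1},
    {"turn":[0,0,0],"dp":[0.03,-1,0],"jaw":-1},
  ],
)

```text
clock: 19.7
tcp_pos: [0.4577, -0.0927, 0.1145]
ee_rot: [[-0.998, -0.064, 0.0], [-0.064, 0.998, -0.0], [-0.0, -0.0, -1.0]]
ft_force: [0.4, 0.7, -0.1]
gripper_width: -0.0
grip_force: 0.0
```

carry_out(
  plan=[
    {"turn":[0,0,0],"dp":[0,0,0],"jaw":-1},
    {"turn":[0,0,0],"dp":[0,0,0],"jaw":-1},
    {"turn":[0,0,0],"dp":[0,0,0],"jaw":-1},
    {"turn":[0,0,0],"dp":[0,0,0],"jaw":-1},
    {"turn":[0,0,0],"dp":[0,0,0],"jaw":-1},
    {"turn":[0,0,0],"dp":[0,0,0],"jaw":-1},
    {"turn":[0,0,0],"dp":[0,0,0],"jaw":-1},
    {"turn":[0,0,0],"dp":[0,0,0],"jaw":-1},
  ],
)

```text
clock: 20.5
tcp_pos: [0.4577, -0.0924, 0.1145]
ee_rot: [[-0.998, -0.064, 0.0], [-0.064, 0.998, -0.0], [0.0, -0.0, -1.0]]
ft_force: [-0.2, 0.2, -0.5]
gripper_width: 0.0001
grip_force: 0.0
```

Run:
```python
from h import *
for i in range(3): print(red(grab('side')))
```

```text
(12, array([377.77, 288.36]))
(11, array([377.56, 288.19]))
(12, array([377.77, 288.37]))
```

carry_out(
  plan=[
    {"turn":[0,0,0],"dp":[0.03,-1,0],"jaw":-1},
    {"turn":[0,0,0],"dp":[0.03,-1,0],"jaw":-1},
    {"turn":[0,0,0],"dp":[0.03,-1,0],"jaw":-1},
    {"turn":[0,0,0],"dp":[0.03,-1,0],"jaw":-1},
    {"turn":[0,0,0],"dp":[0.03,-1,0],"jaw":-1},
  ],
)

```text
clock: 21.15
tcp_pos: [0.4578, -0.0976, 0.1145]
ee_rot: [[-0.998, -0.064, -0.0], [-0.064, 0.998, -0.0], [0.0, -0.0, -1.0]]
ft_force: [-0.1, 1.4, -0.1]
gripper_width: 0.0
grip_force: 0.4
```

carry_out(
  plan=[
    {"turn":[0,0,0],"dp":[0.03,-1,0],"jaw":-1},
    {"turn":[0,0,0],"dp":[0.03,-1,0],"jaw":-1},
    {"turn":[0,0,0],"dp":[0.03,-1,0],"jaw":-1},
    {"turn":[0,0,0],"dp":[0,0,0],"jaw":-1},
    {"turn":[0,0,0],"dp":[0,0,0],"jaw":-1},
    {"turn":[0,0,0],"dp":[0,0,0],"jaw":-1},
    {"turn":[0,0,0],"dp":[0,0,0],"jaw":-1},
    {"turn":[0,0,0],"dp":[0,0,0],"jaw":-1},
    {"turn":[0,0,0],"dp":[0,0,0],"jaw":-1},
    {"turn":[0,0,0],"dp":[0,0,0],"jaw":-1},
    {"turn":[0,0,0],"dp":[0,0,0],"jaw":-1},
  ],
)

```text
clock: 22.25
tcp_pos: [0.4579, -0.1004, 0.1145]
ee_rot: [[-0.998, -0.064, -0.0], [-0.064, 0.998, 0.0], [0.0, 0.0, -1.0]]
ft_force: [0.0, -0.6, 0.0]
gripper_width: -0.0001
grip_force: 0.0
```

Run:
```python
from h import *
for i in range(3): print(red(grab('side')))
w=grab('wrist');g=w.max(2)
m=(g[80:300]<45).astype(np.uint8);k,l,st,ce=cv2.connectedComponentsWithStats(m)
for i in range(1,k):
    if st[i,4]>60:print(st[i]+np.array([0,80,0,0,0]))
np.save('w5.npy',w)
```

```text
(14, array([377.78, 289.65]))
(14, array([377.8 , 289.67]))
(14, array([377.77, 289.65]))
[133 183  16  16 149]
[ 547  201   93   99 7458]
[120 207  32   7 129]
[260 233  27  14  74]
[314 232   7  30 110]
[258 239  28  14  89]
[ 176  245  282   55 7094]
```

The beam left its stop and reads about +0.027 rad untouched. One more notch should bring it to about +0.005.

carry_out(
  plan=[
    {"turn":[0,0,0],"dp":[0.03,-1,0],"jaw":-1},
    {"turn":[0,0,0],"dp":[0.03,-1,0],"jaw":-1},
    {"turn":[0,0,0],"dp":[0.03,-1,0],"jaw":-1},
    {"turn":[0,0,0],"dp":[0.03,-1,0],"jaw":-1},
    {"turn":[0,0,0],"dp":[0.03,-1,0],"jaw":-1},
  ],
)

```text
clock: 22.95
tcp_pos: [0.4581, -0.1055, 0.1144]
ee_rot: [[-0.998, -0.064, -0.0], [-0.064, 0.998, 0.0], [0.0, 0.0, -1.0]]
ft_force: [1.4, 1.2, -0.3]
gripper_width: 0.0002
grip_force: 0.7
```

carry_out(
  plan=[
    {"turn":[0,0,0],"dp":[0.03,-1,0],"jaw":-1},
    {"turn":[0,0,0],"dp":[0.03,-1,0],"jaw":-1},
    {"turn":[0,0,0],"dp":[0.03,-1,0],"jaw":-1},
    {"turn":[0,0,0],"dp":[0,0,0],"jaw":-1},
    {"turn":[0,0,0],"dp":[0,4,0],"jaw":-1},
    {"turn":[0,0,0],"dp":[0,4,0],"jaw":-1},
    {"turn":[0,0,0],"dp":[0,0,0],"jaw":-1},
    {"turn":[0,0,0],"dp":[0,0,0],"jaw":-1},
    {"turn":[0,0,0],"dp":[0,0,0],"jaw":-1},
    {"turn":[0,0,0],"dp":[0,0,0],"jaw":-1},
    {"turn":[0,0,0],"dp":[0,0,0],"jaw":-1},
    {"turn":[0,0,0],"dp":[0,0,0],"jaw":-1},
  ],
)

```text
clock: 24.15
tcp_pos: [0.4577, -0.1005, 0.1145]
ee_rot: [[-0.998, -0.064, 0.0], [-0.064, 0.998, -0.0], [-0.0, -0.0, -1.0]]
ft_force: [-1.0, 0.5, -0.2]
gripper_width: -0.0005
grip_force: 0.0
```

Run:
```python
from h import *
for i in range(3): print(red(grab('side')))
```

```text
(13, array([377.66, 291.36]))
(12, array([377.7 , 291.45]))
(12, array([377.72, 291.46]))
```

Rescaling: the poise started at notch 0 with the beam level, so v=293.3 is tilt of about 0 and the +stop is 288.2, or 0.0118 rad/px. The two readings are then +0.043 and +0.022, exactly one notch apart. One more notch is needed.

carry_out(
  plan=[
    {"turn":[0,0,0],"dp":[0,-4,0],"jaw":-1},
    {"turn":[0,0,0],"dp":[0.2,-4,0],"jaw":-1},
    {"turn":[0,0,0],"dp":[0.03,-1,0],"jaw":-1},
    {"turn":[0,0,0],"dp":[0.03,-1,0],"jaw":-1},
    {"turn":[0,0,0],"dp":[0.03,-1,0],"jaw":-1},
    {"turn":[0,0,0],"dp":[0.03,-1,0],"jaw":-1},
    {"turn":[0,0,0],"dp":[0.03,-1,0],"jaw":-1},
  ],
)

```text
clock: 25.0
tcp_pos: [0.4581, -0.1131, 0.1143]
ee_rot: [[-0.998, -0.064, -0.0], [-0.064, 0.998, 0.001], [0.0, 0.001, -1.0]]
ft_force: [1.0, 3.2, -1.9]
gripper_width: 0.0002
grip_force: 1.4
```

carry_out(
  plan=[
    {"turn":[0,0,0],"dp":[0.03,-1,0],"jaw":-1},
    {"turn":[0,0,0],"dp":[0.03,-1,0],"jaw":-1},
    {"turn":[0,0,0],"dp":[0.03,-1,0],"jaw":-1},
    {"turn":[0,0,0],"dp":[0,0,0],"jaw":-1},
    {"turn":[0,0,0],"dp":[0,4,0],"jaw":-1},
    {"turn":[0,0,0],"dp":[0,6,0],"jaw":-1},
    {"turn":[0,0,0],"dp":[0,0,-15],"jaw":-1},
    {"turn":[0,0,0],"dp":[0,0,-30],"jaw":-1},
    {"turn":[0,0,0],"dp":[0,0,-30],"jaw":-1},
    {"turn":[0,0,0],"dp":[0,0,-20],"jaw":-1},
    {"turn":[0,0,0],"dp":[0,0,0],"jaw":-1},
    {"turn":[0,0,0],"dp":[0,0,0],"jaw":-1},
  ],
)

```text
clock: 26.2
tcp_pos: [0.4576, -0.1061, 0.2093]
ee_rot: [[-0.998, -0.064, 0.0], [-0.064, 0.998, -0.0], [-0.0, -0.0, -1.0]]
ft_force: [0.5, 0.3, -0.9]
gripper_width: -0.0
grip_force: 0.0
```

carry_out(
  plan=[
    {"turn":[0,0,0],"dp":[0,0,0],"jaw":-1},
    {"turn":[0,0,0],"dp":[0,0,0],"jaw":-1},
    {"turn":[0,0,0],"dp":[0,0,0],"jaw":-1},
    {"turn":[0,0,0],"dp":[0,0,0],"jaw":-1},
    {"turn":[0,0,0],"dp":[0,0,0],"jaw":-1},
  ],
)

```text
clock: 26.7
tcp_pos: [0.4576, -0.1064, 0.2093]
ee_rot: [[-0.998, -0.064, -0.0], [-0.064, 0.998, 0.0], [0.0, 0.0, -1.0]]
ft_force: [0.4, 0.3, 0.5]
gripper_width: 0.0
grip_force: 0.0
```

Run:
```python
from h import *
for i in range(3): b=grab('side');print(red(b))
w=grab('wrist');print(manip.observe()['tcp_pos'])
R=lambda x:cv2.resize(x[272:304,358:390],(256,256),interpolation=cv2.INTER_CUBIC)
c=np.zeros((570,780,3),np.uint8);c[:256,:256]=R(np.load('b.npy'));c[:256,262:518]=R(np.load('b2.npy'));c[:256,524:]=R(b)
c[260:560,:480]=cv2.resize(w[100:300,:320],(480,300));c[260:560,490:730]=cv2.resize(b[165:265,285:365],(240,300))
cv2.imwrite('pics/j.png',c[:,:,::-1])
```

```text
(15, array([377.44, 293.12]))
(15, array([377.43, 293.13]))
(15, array([377.44, 293.12]))
[ 0.45764088 -0.1064598   0.20947479]
```

View pics/j.png

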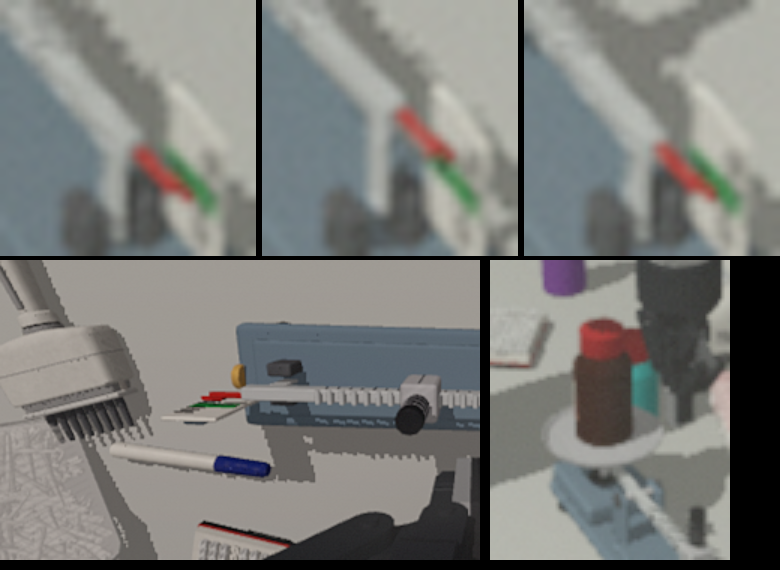

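The pointer (right-hand crop) lies alongside the green zone. From the +0.06 stop it has moved 4.87 px at about 1.75 px per notch, so the tilt is about 0 ± 0.003. The bottle stands upright on the pan, and the gripper is clear above the beam.

```bash
python3 -c "
from h import *
print(job.close_job())"
```

```text
the job is handed in; nothing more can be done
None
```

The amber bottle stands upright on the pan, the poise is 11 notches out from where it started (about 220 g), and the pointer rests on the green zone; the job is handed in at about 27 s, though setting the bottle down briefly pressed the pan onto its stop with about 12 N before I backed off.

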